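# Reset the piece counter with the stylus

## Task

The batch is finished: take the reset stylus out of its stand and use it to reset the piece counter, the desk panel with the wide rectangular window. Reach with the stylus through the hole in the counter's sloping face, press the spring button hidden behind it gently all the way in, keep it in for a good second and let it come out again. Then put the stylus back upright in its stand, all the way down, and leave the button of the timer (the panel with the round dial) alone.

Things in the scene. Friction and masses are not known exactly. Their poses are not given: they have to be found in the camera images.
- counter: fixed desk panel, the piece counter: wide window 84 x 44 mm, 4 mm proud, in the upper half. Box 130 up the slope x 110 x 60 mm; face slopes 0.61 rad from level down to its -x side, top edge 126 mm high. 13 mm hole in the lower half, square through the 10 mm plate. Origin: bench, under the box; z up; inward hole axis (0.573, 0, -0.820)
- counter_hole (a point): counter: centre of the hole's mouth, in the plane of the sloping face, 72 mm above the bench. Axes as the panel's (not tilted)
- counter_button (a joint): spring button behind the hole of the counter: 0 = out, 0.008 m = fully in (2 N to start it, about 5.5 N fully in). Its outer face lies 14 to 26 mm inside the mouth of the hole, how deep differs from time to time and must be felt
- timer: fixed desk panel, the timer: round dial 52 mm across, 6 mm proud, in the upper half. Box 130 up the slope x 110 x 60 mm; face slopes 0.61 rad from level down to its -x side, top edge 126 mm high. 13 mm hole in the lower half, square through the 10 mm plate. Origin: bench, under the box; z up; inward hole axis (0.573, 0, -0.820)
- timer_hole (a point): timer: centre of the hole's mouth, in the plane of the sloping face, 72 mm above the bench. Axes as the panel's (not tilted)
- timer_button (a joint): spring button behind the hole of the timer: 0 = out, 0.008 m = fully in (2 N to start it, about 5.5 N fully in). Its outer face lies 14 to 26 mm inside the mouth of the hole, how deep differs from time to time and must be felt
- stylus: reset stylus, 155 mm long, 70 g: steel rod 8 mm across, 71 mm long, round nose; collar 24 mm across from 71 to 77 mm; then a black square handle 18 x 18 x 78 mm. Origin at the nose tip; z along the rod to the handle, x and y square to the handle's sides. Starts upright in the stand, nose down, collar on its top, origin 14 mm above the bench
- stylus_grip (a point): a good place to grip: on the stylus axis, in the handle, 118 mm from the nose
- stand: fixed stand of the stylus: an aluminium block 60 x 60 mm, 85 mm high, on a plate 90 x 90 x 10 mm, with an upright hole 12.5 mm across and 75 mm deep (mouth chamfered 3 mm) in the middle of its top. Origin: centre of its underside, z up
- stand_mouth (a point): centre of the mouth of the stand's hole, on the block's top, 85 mm above the bench
There are look-alikes about, which are no part of the job. Leave any brown look-alike of the stylus alone. Leave any turquoise look-alike of the timer alone.

How it is judged:
By the outcome, as a careful person would: the job done as asked, in the order asked, and still so for the second after the job is handed in, with the robot touching nothing.
It also fails if it takes over 59 s, if anything falls off the work surface, if the arm or the gripper's body presses on something with over 40 N, if the wrist force passes 120 N, or if a joint passes its speed limit or range.

## Robot

A 6-joint arm with a two-finger parallel gripper is mounted at the origin on the work surface. World frame = base frame: x ahead of the robot, y to its left, z up, the work surface at z = 0. Lengths are in m, angles in rad, forces in N, time in s.
With the tool pointing down it reaches from about 0.3 to 0.875 m from the base axis. Payload 6.4 kg.
Tool frame: the origin (TCP) lies midway between the tips of the shut fingers; the grasp point (between the pads) lies 19 mm behind it; z points along the fingers, y is the line along which they close (so a half turn about z gives the same grasp; the last joint's range is limited). The gripper opens to 85 mm and grips with 20 to 120 N. Pads are 22 mm wide; open, the fingers measure 114 mm over their backs; the gripper's body (76 mm by 85 mm) begins 54 mm behind the grasp point. The pads swing forward as they close: fully open they stand 13 mm farther back than shut.
Start: joints at [-1.528, 0.181, 1.607, -0, 1.354, -0.206], TCP at [0.142, -0.557, 0.231] pointing down, gripper open.
Joint ranges: [-2.99, 2.99], [-0.89, 2.07], [0.3, 2.58], [-1.14, 4.28], [0, 2.63], [-3.12, 3.12]. Speed limits (rad/s): [2.57, 2.57, 3.01, 3.14, 3.14, 3.14].

## Interface

Orientations are given as a unit quaternion [w, x, y, z].
In Python, from bench import ctrl, vision, workorder gives the robot as it stands. The module is installed in compiled form; this text tells all that it offers.
- The arm moves only by the tool servo_tool, never from a script. Its argument "steps" is a list of rows, each an object of numbers: "dx", "dy", "dz": the shift along the world's x, y, z as a fraction of full scale; "wx", "wy", "wz": the turn, a rotation vector about the world's x, y, z as a fraction of full scale. A call has exactly 5 rows; each row is the pose to reach, as a shift and turn from the pose commanded when the call began, turning the shorter way round; what a row does not reach only later rows make up. Full scale, the value 1, is 100 mm for a shift and pi rad for a turn. A row lasts 1/12 s, in which the tool goes at most 41.7 mm and 7.16 degrees, less where a joint would pass 70% of its speed; a pose out of reach is approached as far as the arm can. A call with a number of a shift or a turn outside -1 to 1 is refused whole. A call with a gripper value outside its range is refused whole. "jaw" is the opening, from 0 (shut) to 1 (fully open), set as the call begins (left out, the last holds). The fingers move at their own pace and stop on an object; the grip force is fixed at half the most. Time passes only in rows, so rows that repeat a pose let the fingers close, or fill a call up. It gives the time, the measured TCP pose, the force, the opening and the grip force at its end, in the units of the state.
- ctrl.get_obs(): the state, without advancing time (a new reading comes with each control period).
- vision.camera(name): name is "scene" or "top" or "wrist"; returns a dict with "frame" (384x512x3 uint8, red, green, blue), "vfov" (degrees; the focal length in pixels is half the picture's height over the tangent of half this angle, whatever the lens; pixels are square), "cx", "cy" (the principal point, pixels), "D" ([k1, k2, p1, p2, k3] as OpenCV has them; the pictures are not rectified), "camera_from_world" (4x4, takes a point from world to camera coordinates). Camera axes: x right, y up, looking along -z (the intrinsics and any distortion apply to the point x, -y, -z); pixel columns grow to the right and rows downward; lengths in m; the calibration is good to about 2 mm. A picture is of the moment at which its call begins. There is no depth.
- workorder.hand_in(): hands the job in; it is judged then, once.
The state is a dict: "time_s": time; "q": joint angles; "dq": joint speeds; "joint_efforts": joint torques, N m; "eef_pos": TCP position; "eef_rot": TCP orientation; "wrist_force": force on the tool from outside, world axes, zero at the start; "torque": the same for the moment, N m; "opening": opening from 0.0 (shut) to 1.0 (fully open); "grasp_force": force on a finger pad.
Only numpy, scipy, OpenCV 4.12 (cv2) and the standard library are available. Lean on these libraries where they do the work, as an engineer would, in place of code of your own. Each camera call takes 0.05 s, during which the arm holds its last target. There are 200 camera calls.

## Working session

There is one attempt and no reset: what is moved stays moved. The work goes in short steps, Python scripts to look and compute and a tool call to move; the robot and the scene stay as the last step left them, time stands still between calls to the robot, and variables do not carry over. Pictures are saved under pics/ and viewed, at most 10 in all, crops included, and the job is handed in when it is done.

Besides the shell and the picture viewer there is one more tool, called after "Call:" in YAML: its name, and indented under it one key for each argument. servo_tool: Moves the arm, as the interface text tells. Its arguments: {"type":"object","properties":{"steps":{"type":"array","items":{"type":"object","properties":{"dx":{"type":"number"},"dy":{"type":"number"},"dz":{"type":"number"},"wx":{"type":"number"},"wy":{"type":"number"},"wz":{"type":"number"}}}},"jaw":{"type":"number"}},"required":["steps"]}

```bash
mkdir -p pics; cat > h.py <<'E'
import numpy as np, cv2
from bench import ctrl, vision, workorder
def cam(n):
    c=vision.camera(n); f=192/np.tan(np.radians(c["vfov"])/2)
    c["K"]=np.array([[f,0,c["cx"]],[0,f,c["cy"]],[0,0,1]]); c["D"]=np.array(c["D"],float)
    c["T"]=np.diag([1,-1,-1,1])@np.array(c["camera_from_world"]); return c
def ray(c,uv):
    p=cv2.undistortPoints(np.array([[uv]],float),c["K"],c["D"])[0,0]
    R,t=c["T"][:3,:3],c["T"][:3,3]; d=R.T@np.r_[p,1]; return -R.T@t,d/np.linalg.norm(d)
def onz(c,uv,z):
    o,d=ray(c,uv); return o+d*(z-o[2])/d[2]
def tri(rs):
    A=sum(np.eye(3)-np.outer(d,d) for o,d in rs); b=sum((np.eye(3)-np.outer(d,d))@o for o,d in rs)
    return np.linalg.solve(A,b)
def proj(c,P):
    return cv2.projectPoints(np.array(P,float).reshape(-1,1,3),cv2.Rodrigues(c["T"][:3,:3])[0],c["T"][:3,3],c["K"],c["D"])[0][:,0]
def save(n,im): cv2.imwrite("pics/"+n,im[:,:,::-1])
E
python3 - <<'E'
from h import *
a=cam("scene");b=cam("top")
save("s1.png",a["frame"]);save("t1.png",b["frame"])
for c in(a,b):print(c["vfov"],c["D"],-c["T"][:3,:3].T@c["T"][:3,3],c["T"][:3,:3][2])
print(ctrl.get_obs())
E
```

```text
47.33808618981218 [-0.02995505  0.          0.          0.          0.        ] [ 0.88512366 -0.45910565  1.02116802] [-0.39923962  0.41252568 -0.81879807]
56.720264057344096 [-0.10935346  0.          0.          0.          0.        ] [0.37004877 0.00225791 1.226499  ] [ 0.06236546  0.00998398 -0.99800344]
{'time_s': 0.1, 'q': array([-1.52828695e+00,  1.81487779e-01,  1.60790290e+00,  1.28033300e-05,
        1.35381467e+00, -2.06261001e-01]), 'dq': array([-0.00094419, -0.00286353, -0.00183333,  0.0001772 , -0.00093924,
       -0.00296977]), 'joint_efforts': array([ 2.70668079e-04, -4.45876050e+01, -3.52239347e+01, -3.25950414e-04,
        4.10405657e-03, -1.64377216e-06]), 'eef_pos': array([ 0.14159309, -0.5567788 ,  0.23046489]), 'eef_rot': array([-8.03133987e-04,  9.92273980e-01,  1.24063284e-01,  7.21760316e-05]), 'wrist_force': array([0.24295076, 0.17450514, 0.48979348]), 'torque': array([-0.00742031,  0.03005201, -0.05804304]), 'grasp_force': 0.0, 'opening': 0.9955679677134613}
```

View pics/s1.png

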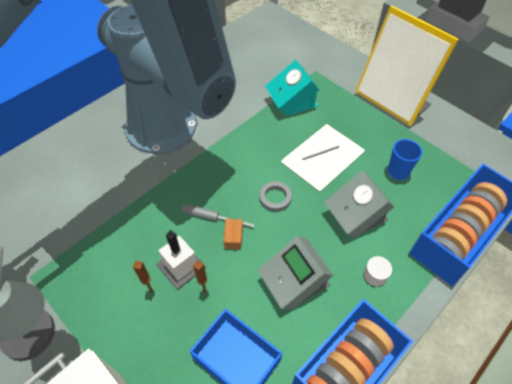

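View pics/t1.png

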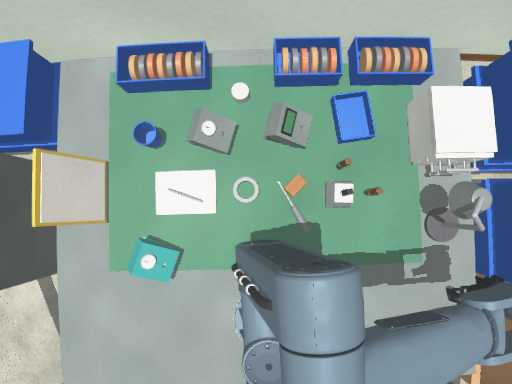

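Candidates: the black-handled stylus in the white stand is at scene (173,242) / top (347,191). The brown look-alikes are at scene (140,270) and (200,268), and a screwdriver lies at (215,215). For the counter, the grey panel with the rectangular window is at scene (297,270) / top (289,122). The timer is at scene (360,205), and the turquoise look-alike at (293,88). I choose the black stylus and the rectangular-window panel, and will check both in close crops.

```bash
python3 - <<'E'
from h import *
a=cam("scene")["frame"];b=cam("top")["frame"]
r=lambda im,x,y,w,h,s:cv2.resize(im[y:y+h,x:x+w],None,fx=s,fy=s,interpolation=cv2.INTER_CUBIC)
A=np.hstack([r(a,250,225,90,100,4),r(a,125,220,90,100,4)])
B=np.hstack([r(b,255,95,60,60,6),r(b,320,145,70,70,6)[:360,:360]])[:200*2]
B=cv2.resize(B,(720,360))
A=A[:400]
save("c1.png",cv2.resize(np.vstack([A,B]),None,fx=.78,fy=.78))
E
```

```text
(no output)
```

View pics/c1.png

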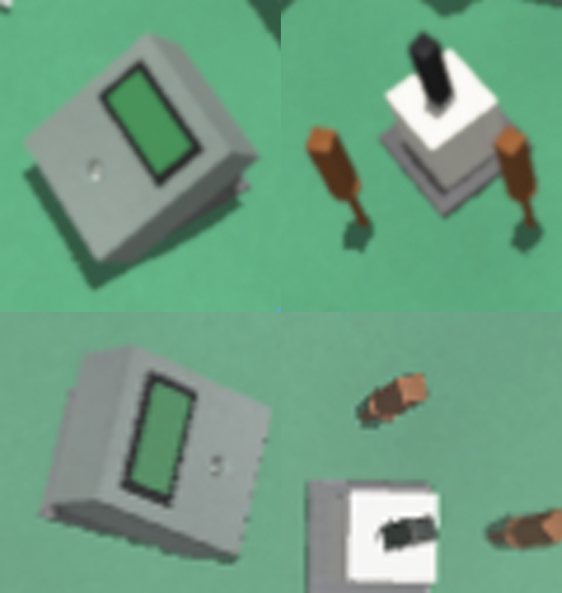

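The crops show the black handle in the white stand at crop (430,70) and the rectangular-window counter with its hole at crop (95,170), or scene (280.4,279.5) / top (301.4,127.9). The choice holds.

```bash
cat >> h.py <<'E'
def blob(m,near):
    n,l,s,c=cv2.connectedComponentsWithStats(m.astype(np.uint8)); k=[i for i in range(1,n) if s[i,4]>20]
    i=min(k,key=lambda i:np.hypot(*(c[i]-near))); return l==i,c[i],s[i]
E
python3 - <<'E'
from h import *
a=cam("scene");b=cam("top")
H=tri([ray(a,(280.4,279.5)),ray(b,(301.4,127.9))]);print("hole",H, proj(a,H),proj(b,H))
S=np.array([(140,62),(100,98),(160,185),(200,148)])/3.12+[250,225]
T=(np.array([(152,372),(122,487),(168,505),(197,392)])-[0,312])/4.68+[255,95]
print(S.round(1),T.round(1))
for o in range(4):
    # match by cyclic order (orientation test by residual)
    for d in(1,-1):
        P=[];e=0
        for i in range(4):
            t=T[(o+d*i)%4];p=tri([ray(a,S[i]),ray(b,t)]);P.append(p);e+=np.hypot(*(proj(a,p)[0]-S[i]))+np.hypot(*(proj(b,p)[0]-t))
        if e<12:
            P=np.array(P);print(o,d,e,P.round(4).tolist())
            c=P.mean(0);v=c-H;print("win centre",c,"up-slope",v,np.degrees(np.arctan2(v[1],v[0])),np.hypot(*v[:2]),"edges",np.linalg.norm(P-np.roll(P,-1,0),axis=1))
for c,n in((a,(178,260)),(b,(340,195))):
    f=c["frame"].astype(int);m=(f.min(2)>200);w,cc,s=blob(m,n)
    ct=max(cv2.findContours(w.astype(np.uint8),0,2)[0],key=cv2.contourArea);hull=cv2.convexHull(ct)
    r=cv2.minAreaRect(hull);ap=cv2.approxPolyDP(hull,3,True)[:,0]
    print("white",s,r);print(ap.tolist(),[onz(c,p,.085).round(4).tolist() for p in ap])
    m=f.max(2)<70;w,cc,s=blob(m,(173,242) if c is a else (347,191));print("black",cc,s,cv2.minAreaRect(np.argwhere(w)[:,::-1].astype(np.float32)))
# brown ones
for c,ns in((a,((140,270),(200,268))),(b,((374,191),(344,163)))):
    f=c["frame"].astype(int);m=(f[:,:,0]>f[:,:,1]*1.4)&(f[:,:,0]>60)
    for n in ns: print("brown",blob(m,n)[1:])
E
```

```text
hole [ 0.63828622 -0.1316716   0.06919021] [[280.23785552 279.50966954]] [[301.31521275 127.82416702]]
[[294.9 244.9]
 [282.1 256.4]
 [301.3 284.3]
 [314.1 272.4]] [[287.5 107.8]
 [281.1 132.4]
 [290.9 136.2]
 [297.1 112.1]]
1 1 1.6472383808855888 [[0.6151, -0.0613, 0.1146], [0.6069, -0.0941, 0.09], [0.6855, -0.1164, 0.0951], [0.6929, -0.0842, 0.12]]
win centre [ 0.65009807 -0.08899627  0.10489541] up-slope [0.01181185 0.04267534 0.0357052 ] 74.52875847999391 0.04427983990008349 edges [0.0418311  0.08183443 0.04135165 0.08124266]
3 -1 5.610287608824438 [[0.6483, -0.1056, 0.2201], [0.6069, -0.0941, 0.09], [0.6532, -0.0674, -0.0442], [0.6929, -0.0842, 0.12]]
win centre [ 0.6503057  -0.08782393  0.09647685] up-slope [0.01201948 0.04384768 0.02728664] 74.67069170265344 0.045465224130276795 edges [0.13705847 0.14439671 0.16971086 0.11171841]
white [159 236  35  32 428] ((176.0600128173828, 251.0800018310547), (23.0, 27.200000762939453), 53.13010025024414)
[[179, 236], [193, 252], [173, 267], [159, 250]] [[0.3924, -0.2289, 0.085], [0.4491, -0.2327, 0.085], [0.4459, -0.2904, 0.085], [0.3882
[... 215 characters left out ...]
192.5), (19.0, 18.0), 90.0)
[[335, 183], [352, 184], [352, 202], [334, 200]] [[0.451, -0.2318, 0.085], [0.4462, -0.2871, 0.085], [0.3881, -0.2845, 0.085], [0.3963, -0.2263, 0.085]]
black [344.61904762 192.        ] [342 190   6   5  21] ((344.5000305175781, 192.00003051757812), (4.0249223709106445, 4.4721360206604), 63.43495178222656)
brown (array([141.27222222, 272.07222222]), array([134, 262,  16,  22, 180], dtype=int32))
brown (array([199.6686747 , 271.81927711]), array([194, 261,  12,  24, 166], dtype=int32))
brown (array([385.81862745,  59.4754902 ]), array([381,  47,  11,  25, 204], dtype=int32))
brown (array([331.50282486,  59.77966102]), array([328,  48,   9,  24, 177], dtype=int32))
```

```bash
python3 - <<'E'
from h import *
from scipy.spatial.transform import Rotation as R
a=cam("scene");b=cam("top");w=cam("wrist");o=ctrl.get_obs()
Rt=R.from_quat(np.r_[o["eef_rot"][1:],o["eef_rot"][0]]).as_matrix()
C=-w["T"][:3,:3].T@w["T"][:3,3]
print("cam in tool",Rt.T@(C-o["eef_pos"]),"view dir tool",Rt.T@w["T"][2,:3],"vfov",w["vfov"],"tool xy",Rt[:,:2].T)
for s,t in(((141.3,272.1),(373.5,191)),((199.7,271.8),(344,163))):
    p=tri([ray(a,s),ray(b,t)]);print("brown mid",p,proj(a,p)-s,proj(b,p)-t)
# black handle top end
p=tri([ray(a,(172,234)),ray(b,(352,190.5))]);print("handle top",p,proj(a,p),proj(b,p))
E
```

```text
cam in tool [ 6.99562646e-02 -2.62571911e-05 -1.43175920e-01] view dir tool [-2.74184687e-01 -7.28436830e-04  9.61676779e-01] vfov 61.142705552883186 tool xy [[ 9.69203261e-01  2.46262132e-01  3.84728578e-05]
 [ 2.46262135e-01 -9.69203236e-01 -2.17696292e-04]]
brown mid [ 0.41883719 -0.35111618  0.10944059] [[ 1.16261152 -0.02565455]] [[0.67769717 0.44585778]]
brown mid [ 0.51076111 -0.25912015  0.11185974] [[ 0.72938494 -0.02852251]] [[0.41161222 0.30645288]]
handle top [ 0.42275455 -0.26095289  0.17484199] [[170.56101907 234.00104988]] [[351.14626897 189.8787084 ]]
```

Call:
servo_tool:
  steps:
    - {"dx": 0.1, "dy": 0.35, "dz": 0.15}
    - {"dx": 0.2, "dy": 0.7, "dz": 0.3}
    - {"dx": 0.35, "dy": 1.0, "dz": 0.5}
    - {"dx": 0.6, "dy": 1.0, "dz": 0.6}
    - {"dx": 0.9, "dy": 1.0, "dz": 0.7}

```text
$.steps[0]: bad value
```

Call:
servo_tool:
  steps:
    - {"dx": 0.3, "dy": 0.3}
    - {"dx": 0.6, "dy": 0.6}
    - {"dx": 0.9, "dy": 0.9}
    - {"dx": 1.0, "dy": 1.0}
    - {"dx": 1.0, "dy": 1.0}

```text
$.steps[0]: bad value
```

Call:
servo_tool:
  steps:
    - {"dx": 0.3, "dy": 0.3}
    - {"dx": 0.6, "dy": 0.6}
    - {"dx": 0.9, "dy": 0.9}
    - {"dx": 0.9, "dy": 0.95}
    - {"dx": 0.9, "dy": 0.95}

```text
$.steps[0]: bad value
```

```bash
python3 - <<'E'
from h import *
w=cam("wrist");save("w1.png",w["frame"]);o=ctrl.get_obs();print(o["eef_pos"],o["eef_rot"],o["q"],o["time_s"])
np.save("w1.npy",w["T"])
E
```

```text
[ 0.14160732 -0.55728616  0.23124824] [-3.89527638e-05  9.92272987e-01  1.24073843e-01  8.83096953e-06] [-1.52829928e+00  1.80843120e-01  1.60703296e+00  1.14993006e-05
  1.35379566e+00 -2.06294240e-01] 0.5
```

View pics/w1.png

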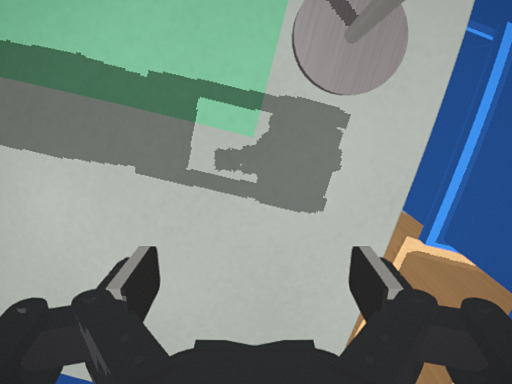

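The wrist view shows bare bench, with a grey lamp base at (350,40) and the jaws at the bottom. The moves were refused because every field has to be present in each row.

Call:
servo_tool:
  steps:
    - {"dx": 0.1, "dy": 0.35, "dz": 0.15, "wx": 0, "wy": 0, "wz": 0}
    - {"dx": 0.2, "dy": 0.7, "dz": 0.3, "wx": 0, "wy": 0, "wz": 0}
    - {"dx": 0.35, "dy": 1.0, "dz": 0.5, "wx": 0, "wy": 0, "wz": 0}
    - {"dx": 0.6, "dy": 1.0, "dz": 0.6, "wx": 0, "wy": 0, "wz": 0}
    - {"dx": 0.9, "dy": 1.0, "dz": 0.7, "wx": 0, "wy": 0, "wz": 0}

```text
time_s: 0.92
eef_pos: [0.2318, -0.4564, 0.3032]
eef_rot: [0.001, 0.992, 0.123, -0.0]
wrist_force: [0.7, -1.3, 0.2]
opening: 1.002
grasp_force: 0.0
```

Call:
servo_tool:
  steps:
    - {"dx": 0.25, "dy": 0.3, "dz": 0, "wx": 0, "wy": 0, "wz": 0}
    - {"dx": 0.5, "dy": 0.6, "dz": 0, "wx": 0, "wy": 0, "wz": 0}
    - {"dx": 0.75, "dy": 0.9, "dz": 0, "wx": 0, "wy": 0, "wz": 0}
    - {"dx": 1.0, "dy": 1.0, "dz": 0, "wx": 0, "wy": 0, "wz": 0}
    - {"dx": 1.0, "dy": 1.0, "dz": 0, "wx": 0, "wy": 0, "wz": 0}

```text
time_s: 1.33
eef_pos: [0.335, -0.3546, 0.3018]
eef_rot: [0.0, 0.992, 0.126, 0.001]
wrist_force: [0.7, 0.5, -0.5]
opening: 1.002
grasp_force: 0.0
```

Call:
servo_tool:
  steps:
    - {"dx": 0.3, "dy": 0.3, "dz": 0, "wx": 0, "wy": 0, "wz": 0}
    - {"dx": 0.6, "dy": 0.6, "dz": 0, "wx": 0, "wy": 0, "wz": 0}
    - {"dx": 0.9, "dy": 0.9, "dz": 0, "wx": 0, "wy": 0, "wz": 0}
    - {"dx": 0.9, "dy": 0.95, "dz": 0, "wx": 0, "wy": 0, "wz": 0}
    - {"dx": 0.9, "dy": 0.95, "dz": 0, "wx": 0, "wy": 0, "wz": 0}

```text
time_s: 1.75
eef_pos: [0.4226, -0.2605, 0.3013]
eef_rot: [-0.0, 0.992, 0.126, -0.0]
wrist_force: [-0.8, -0.5, -0.4]
opening: 1.003
grasp_force: 0.0
```

```bash
python3 - <<'E'
from h import *
w=cam("wrist");save("w2.png",w["frame"]);o=ctrl.get_obs();print(o["eef_pos"],o["eef_rot"],o["q"],o["time_s"])
np.savez("w2.npz",T=w["T"],K=w["K"],D=w["D"],frame=w["frame"])
E
```

```text
[ 0.42175545 -0.26190101  0.3012941 ] [ 2.12373155e-04  9.92117701e-01  1.25309065e-01 -2.45005988e-04] [-7.94840447e-01 -5.15187215e-02  1.71118214e+00 -6.49720666e-04
  1.48188788e+00  5.24734851e-01] 1.8
```

View pics/w2.png

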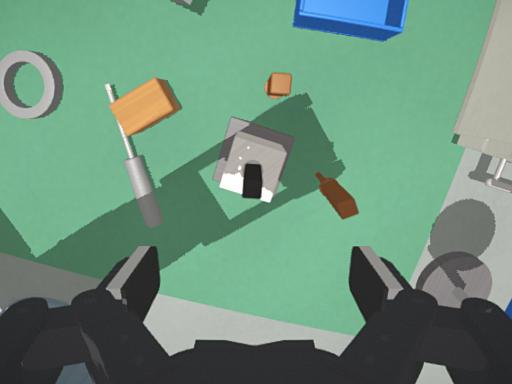

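The wrist view shows the black handle at (253,181) in the stand at (255,160). The browns are at (280,85) and (340,197), both clear of the jaws. I need the handle's yaw next.

```bash
python3 - <<'E'
from h import *
z=np.load("w2.npz");f=z["frame"]
g=cv2.resize(f[110:210,205:305],None,fx=6,fy=6,interpolation=cv2.INTER_CUBIC).astype(float)
g=np.clip(255*(g/255)**.45,0,255).astype(np.uint8);save("w2c.png",g)
E
```

```text
(no output)
```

View pics/w2c.png

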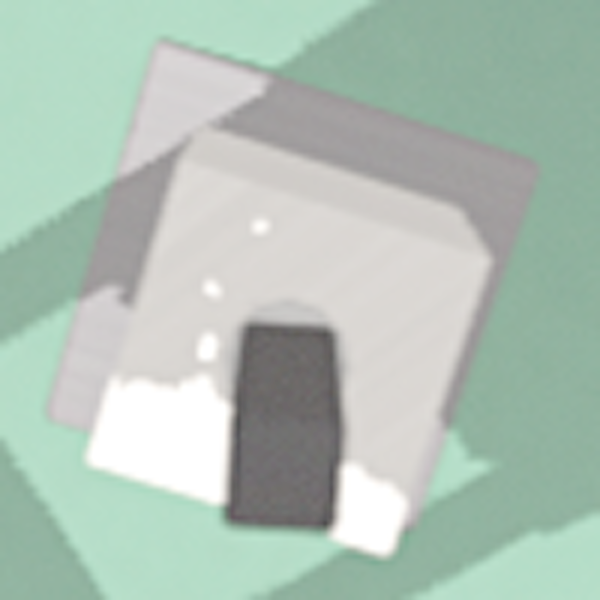

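The crop shows the handle's top face with corners at about (235,415), (342,425), (333,527) and (227,520). The stand top's corners are at about (190,160), (490,260), (390,557) and (88,463).

```bash
python3 - <<'E'
from h import *
z=np.load("w2.npz");w=dict(T=z["T"],K=z["K"],D=z["D"]);a=cam("scene");b=cam("top")
px=lambda p:np.array(p,float)/6+[205-.42,110-.42]
hc=[px(p) for p in((235,415),(342,425),(333,527),(227,520))]
sc=[px(p) for p in((190,160),(490,260),(390,557),(88,463))]
H=np.array([onz(w,p,.169) for p in hc]);S=np.array([onz(w,p,.085) for p in sc])
for n,P in(("handle",H),("stand",S)):
    e=np.roll(P,-1,0)-P;print(n,P.mean(0),np.linalg.norm(e,axis=1),np.degrees(np.arctan2(e[:,1],e[:,0])).round(1))
print("tri handle top",tri([ray(w,np.mean(hc,0)),ray(a,(171.5,234.5))]),"stand top",tri([ray(w,np.mean(sc,0)),ray(a,(176,251.2)),ray(b,(343.2,192.3))]))
for p in S: print(proj(a,p),proj(b,p))
E
```

```text
handle [ 0.4189885  -0.25932404  0.169     ] [0.01559333 0.01549026 0.01564378 0.01591339] [ -80.9 -170.   100.6    9.8]
stand [ 0.4179835  -0.25995525  0.085     ] [0.05834139 0.06035338 0.06077853 0.06078872] [-93.8 177.4  86.6  -4.9]
tri handle top [ 0.41893324 -0.25872597  0.16511944] stand top [ 0.41910084 -0.2589909   0.08388292]
[[193.22620761 252.32634862]] [[335.32710741 183.27251863]]
[[172.88081937 267.27665148]] [[353.2056244  183.94316402]]
[[157.77746743 249.88880088]] [[353.19091707 202.61619458]]
[[178.66324542 234.94956272]] [[334.50352906 202.09032183]]
```

Call:
servo_tool:
  steps:
    - {"dx": -0.03, "dy": 0.03, "dz": 0, "wx": 0, "wy": 0, "wz": -0.025}
    - {"dx": -0.03, "dy": 0.03, "dz": -0.3, "wx": 0, "wy": 0, "wz": -0.025}
    - {"dx": -0.03, "dy": 0.03, "dz": -0.6, "wx": 0, "wy": 0, "wz": -0.025}
    - {"dx": -0.03, "dy": 0.03, "dz": -0.9, "wx": 0, "wy": 0, "wz": -0.025}
    - {"dx": -0.03, "dy": 0.03, "dz": -0.9, "wx": 0, "wy": 0, "wz": -0.025}

```text
time_s: 2.32
eef_pos: [0.4148, -0.2582, 0.2055]
eef_rot: [-0.004, 0.996, 0.084, -0.003]
wrist_force: [-0.0, 1.0, -1.4]
opening: 1.004
grasp_force: 0.0
```

Call:
servo_tool:
  steps:
    - {"dx": 0, "dy": 0, "dz": -0.25, "wx": 0, "wy": 0, "wz": 0}
    - {"dx": 0, "dy": 0, "dz": -0.5, "wx": 0, "wy": 0, "wz": 0}
    - {"dx": 0, "dy": 0, "dz": -0.75, "wx": 0, "wy": 0, "wz": 0}
    - {"dx": 0, "dy": 0, "dz": -0.98, "wx": 0, "wy": 0, "wz": 0}
    - {"dx": 0, "dy": 0, "dz": -0.98, "wx": 0, "wy": 0, "wz": 0}

```text
time_s: 2.73
eef_pos: [0.4162, -0.2588, 0.1105]
eef_rot: [-0.002, 0.996, 0.084, -0.002]
wrist_force: [-0.3, 0.1, -0.9]
opening: 0.997
grasp_force: 0.0
```

Call:
servo_tool:
  steps:
    - {"dx": 0, "dy": 0, "dz": 0, "wx": 0, "wy": 0, "wz": 0}
    - {"dx": 0, "dy": 0, "dz": 0, "wx": 0, "wy": 0, "wz": 0}
    - {"dx": 0, "dy": 0, "dz": 0, "wx": 0, "wy": 0, "wz": 0}
    - {"dx": 0, "dy": 0, "dz": 0, "wx": 0, "wy": 0, "wz": 0}
    - {"dx": 0, "dy": 0, "dz": 0, "wx": 0, "wy": 0, "wz": 0}
  jaw: 0

```text
time_s: 3.15
eef_pos: [0.4192, -0.26, 0.1147]
eef_rot: [0.001, 0.996, 0.085, 0.001]
wrist_force: [0.4, 0.3, -0.2]
opening: 0.298
grasp_force: 0.0
```

Call:
servo_tool:
  steps:
    - {"dx": 0, "dy": 0, "dz": 0, "wx": 0, "wy": 0, "wz": 0}
    - {"dx": 0, "dy": 0, "dz": 0, "wx": 0, "wy": 0, "wz": 0}
    - {"dx": 0, "dy": 0, "dz": 0, "wx": 0, "wy": 0, "wz": 0}
    - {"dx": 0, "dy": 0, "dz": 0, "wx": 0, "wy": 0, "wz": 0}
    - {"dx": 0, "dy": 0, "dz": 0, "wx": 0, "wy": 0, "wz": 0}

```text
time_s: 3.57
eef_pos: [0.4192, -0.2599, 0.1144]
eef_rot: [0.001, 0.996, 0.085, 0.001]
wrist_force: [-0.5, 0.8, 6.5]
opening: 0.202
grasp_force: 58.8
```

Call:
servo_tool:
  steps:
    - {"dx": 0, "dy": 0, "dz": 0.15, "wx": 0, "wy": 0, "wz": 0}
    - {"dx": 0, "dy": 0, "dz": 0.35, "wx": 0, "wy": 0, "wz": 0}
    - {"dx": 0, "dy": 0, "dz": 0.6, "wx": 0, "wy": 0, "wz": 0}
    - {"dx": 0, "dy": 0, "dz": 0.85, "wx": 0, "wy": 0, "wz": 0}
    - {"dx": 0, "dy": 0, "dz": 1.0, "wx": 0, "wy": 0, "wz": 0}

```text
time_s: 3.98
eef_pos: [0.4193, -0.2598, 0.2159]
eef_rot: [0.001, 0.996, 0.085, 0.001]
wrist_force: [0.3, 0.2, -0.2]
opening: 0.206
grasp_force: 58.7
```

Call:
servo_tool:
  steps:
    - {"dx": 0, "dy": 0, "dz": 0.3, "wx": 0, "wy": 0, "wz": 0}
    - {"dx": 0, "dy": 0, "dz": 0.6, "wx": 0, "wy": 0, "wz": 0}
    - {"dx": 0, "dy": 0, "dz": 0.8, "wx": 0, "wy": 0, "wz": 0}
    - {"dx": 0, "dy": 0, "dz": 0.8, "wx": 0, "wy": 0, "wz": 0}
    - {"dx": 0, "dy": 0, "dz": 0.8, "wx": 0, "wy": 0, "wz": 0}

```text
time_s: 4.4
eef_pos: [0.419, -0.2596, 0.2943]
eef_rot: [0.001, 0.996, 0.085, 0.001]
wrist_force: [-0.3, -0.1, -1.2]
opening: 0.199
grasp_force: 58.7
```

```bash
python3 - <<'E'
from h import *
w=cam("wrist");o=ctrl.get_obs();print({k:o[k] for k in("time_s","q","eef_pos","eef_rot","wrist_force","torque","opening")})
a=cam("scene")["frame"]
A=cv2.resize(a[170:330,100:340],None,fx=2.2,fy=2.2);save("l1.png",np.vstack([cv2.resize(w["frame"],(400,300)),cv2.resize(A,(400,267))]))
E
```

```text
{'time_s': 4.45, 'q': array([-7.96044337e-01, -5.63513591e-02,  1.73282512e+00, -3.58324972e-05,
        1.46564905e+00,  6.04363760e-01]), 'eef_pos': array([ 0.41838421, -0.25900839,  0.29271156]), 'eef_rot': array([-1.93179661e-04,  9.96372980e-01,  8.50929706e-02, -1.82387507e-04]), 'wrist_force': array([-0.07119966,  0.14399438, -1.37266122]), 'torque': array([ 0.00376483, -0.01519361, -0.01378596]), 'opening': 0.19713220997412503}
```

View pics/l1.png

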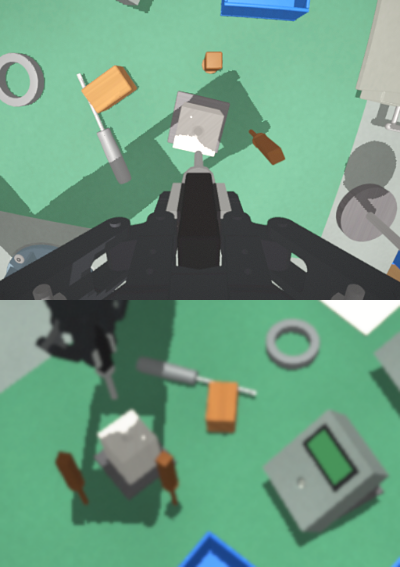

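The stylus is held straight in the jaws, with its nose over the stand at (200,160) in the upper picture. Next I tilt it onto the hole axis and move toward the counter.

Call:
servo_tool:
  steps:
    - {"dx": 0.2, "dy": 0, "dz": 0, "wx": 0.019, "wy": -0.005, "wz": 0}
    - {"dx": 0.4, "dy": -0.05, "dz": 0, "wx": 0.038, "wy": -0.0105, "wz": 0}
    - {"dx": 0.6, "dy": -0.08, "dz": 0, "wx": 0.057, "wy": -0.0155, "wz": 0}
    - {"dx": 0.8, "dy": -0.1, "dz": 0, "wx": 0.076, "wy": -0.021, "wz": 0}
    - {"dx": 0.95, "dy": -0.1, "dz": 0, "wx": 0.0935, "wy": -0.026, "wz": 0}

```text
time_s: 4.92
eef_pos: [0.5142, -0.2692, 0.2911]
eef_rot: [-0.145, 0.984, 0.084, 0.053]
wrist_force: [0.2, 1.1, -1.1]
opening: 0.199
grasp_force: 58.7
```

Call:
servo_tool:
  steps:
    - {"dx": 0.2, "dy": 0, "dz": 0, "wx": 0.019, "wy": -0.005, "wz": 0}
    - {"dx": 0.4, "dy": -0.05, "dz": 0, "wx": 0.038, "wy": -0.0105, "wz": 0}
    - {"dx": 0.6, "dy": -0.08, "dz": 0, "wx": 0.057, "wy": -0.0155, "wz": 0}
    - {"dx": 0.8, "dy": -0.1, "dz": 0, "wx": 0.0935, "wy": -0.026, "wz": 0}
    - {"dx": 0.83, "dy": -0.11, "dz": 0, "wx": 0.0935, "wy": -0.026, "wz": 0}

```text
time_s: 5.33
eef_pos: [0.5964, -0.2814, 0.2857]
eef_rot: [-0.287, 0.949, 0.078, 0.103]
wrist_force: [-0.5, -0.9, -2.9]
opening: 0.199
grasp_force: 58.9
```

```bash
python3 - <<'E'
from h import *
w=cam("wrist");o=ctrl.get_obs();print({k:o[k] for k in("time_s","q","eef_pos","eef_rot","wrist_force","torque","opening")})
np.savez("w3.npz",T=w["T"],K=w["K"],D=w["D"],frame=w["frame"])
save("w3.png",w["frame"])
H=np.array([.638,-.132,.072]);print(proj(w,H))
E
```

```text
{'time_s': 5.3833, 'q': array([-0.86208499,  0.49085277,  1.21215675,  0.50904785,  1.78821983,
        0.56593899]), 'eef_pos': array([ 0.59598054, -0.28103533,  0.28681425]), 'eef_rot': array([-0.28496981,  0.94984028,  0.07867234,  0.10201137]), 'wrist_force': array([-1.50230898,  0.06060999, -1.38054808]), 'torque': array([-0.30438388,  0.11081764,  0.00952007]), 'opening': 0.20174276436295813}
[[253.78043379 157.30134518]]
```

View pics/w3.png

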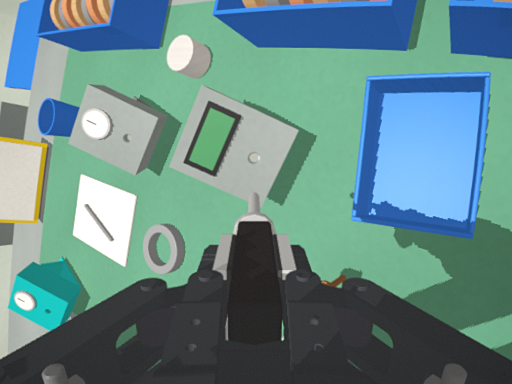

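The wrist view shows the counter with its window at (213,138), the hole at about (254,157) and the nose at (254,200). The timer is well clear at (118,130).

```bash
python3 - <<'E'
from h import *
z=np.load("w3.npz");w=dict(T=z["T"],K=z["K"],D=z["D"]);f=z["frame"];a=cam("scene");b=cam("top")
g=cv2.cvtColor(f,cv2.COLOR_RGB2GRAY);p=g[148:168,244:264].astype(float);print(g[150:165,246:262])
m=np.abs(p-np.median(p))>12;n,l,s,c=cv2.connectedComponentsWithStats(m.astype(np.uint8));
for i in range(1,n): print(s[i],c[i]+[244,148])
mk=(f.max(2)<75);mm,cc,s=blob(mk,(213,138))
ct=max(cv2.findContours(mm.astype(np.uint8),0,2)[0],key=cv2.contourArea)
q=cv2.approxPolyDP(cv2.convexHull(ct),4,True)[:,0].astype(float);print(s,q.tolist())
uv=(253.6,157.3)
H=onz(w,uv,.072);print("wrist z=.072",H,"scene",onz(a,(280.4,279.5),.072),"top",onz(b,(301.4,127.9),.072))
print("tri",tri([ray(w,uv),ray(a,(280.4,279.5))]),tri([ray(w,uv),ray(a,(280.4,279.5)),ray(b,(301.4,127.9))]))
yaw=np.radians(74.5)
for _ in range(3):
    nrm=np.array([-.573*np.cos(yaw),-.573*np.sin(yaw),.82]);P=[]
    for u in q:
        o,d=ray(w,u);P.append(o+d*((H+.004*nrm-o)@nrm)/(d@nrm))
    P=np.array(P);e=np.roll(P,-1,0)-P;L=np.linalg.norm(e,axis=1);k=L>.06
    an=np.degrees(np.arctan2(e[k,1],e[k,0]));print(L,an,P.mean(0)-H)
    yaw=np.radians(np.mean((an+90)%180));print(np.degrees(yaw))
E
```

```text
[[183 185 184 183 184 183 184 182 184 183 183 183 184 184 183 183]
 [185 184 185 185 184 183 180 178 177 178 181 183 184 184 184 183]
 [184 185 185 184 176 166 159 157 159 162 169 178 182 185 184 184]
 [184 185 183 172 151 149 161 173 178 176 172 171 176 181 184 185]
 [183 184 175 151 150 174 189 194 195 195 191 184 179 179 183 185]
 [184 182 161 144 173 192 194 193 193 193 193 192 194 190 182 183]
 [183 175 149 157 188 194 194 192 193 192 192 194 219 216 186 183]
 [183 166 138 164 192 194 192 193 192 192 191 194 231 229 192 184]
 [183 165 132 154 187 194 194 193 193 193 191 194 229 227 192 185]
 [182 167 135 139 176 194 194 193 192 192 193 194 215 213 190 184]
 [179 173 148 130 159 186 194 194 195 194 192 190 194 194 188 184]
 [181 178 161 140 134 151 175 186 187 186 181 176 181 190 189 184]
 [181 182 175 161 143 133 136 148 156 160 165 177 188 190 186 184]
 [182 182 184 176 166 159 157 153 158 167 177 186 189 185 185 183]
 [182 182 183 185 180 173 169 173 176 181 184 184 184 183 183 182]]
[ 3  4 10 13 46] [250.67391304 158.36956522]
[14  8  2  4  8] [258.5 157.5]
[184 102  57  74 628] [[209.0, 102.0], [240.0, 116.0], [214.0, 175.0], [184.0, 162.0]]
wrist z=.072 [ 0.63795261 -0.13173455  0.072     ] scene [ 0.63926342 -0.13235584  0.072     ] top [ 0.63737263 -0.13161607  0.072     ]
tri [ 0.63840168 -0.13144631  0.07071163] [ 0.63816155 -0.13152989  0.07056856]
[0.04086127 0.08090118 0.04118647 0.0810115 ] [164.54949347 -15.63832723] [0.01087615 0.04305574 0.0359049 ]
74.45558312119135
[0.04085951 0.08090705 0.04118837 0.08101749] [164.53423994 -15.65568978] [0.01087442 0.04305653 0.03590455]
74.43927508195054
[0.04085887 0.08090921 0.04118907 0.08101969] [164.52863948 -15.66206459] [0.01087378 0.04305683 0.03590442]
74.43328744485589
```

Call:
servo_tool:
  steps:
    - {"dx": 0.05, "dy": 0.17, "dz": -0.25, "wx": 0, "wy": 0, "wz": 0}
    - {"dx": 0.1, "dy": 0.34, "dz": -0.5, "wx": 0, "wy": 0, "wz": 0}
    - {"dx": 0.15, "dy": 0.51, "dz": -0.75, "wx": 0, "wy": 0, "wz": 0}
    - {"dx": 0.19, "dy": 0.69, "dz": -1.0, "wx": 0, "wy": 0, "wz": 0}
    - {"dx": 0.19, "dy": 0.69, "dz": -1.0, "wx": 0, "wy": 0, "wz": 0}

```text
time_s: 5.9
eef_pos: [0.6133, -0.2054, 0.1892]
eef_rot: [-0.284, 0.95, 0.082, 0.101]
wrist_force: [-1.3, 0.6, -1.8]
opening: 0.205
grasp_force: 58.9
```

Call:
servo_tool:
  steps:
    - {"dx": 0, "dy": 0, "dz": 0, "wx": 0, "wy": 0, "wz": 0}
    - {"dx": 0, "dy": 0, "dz": 0, "wx": 0, "wy": 0, "wz": 0}
    - {"dx": 0, "dy": 0, "dz": 0, "wx": 0, "wy": 0, "wz": 0}
    - {"dx": 0, "dy": 0, "dz": 0, "wx": 0, "wy": 0, "wz": 0}
    - {"dx": 0, "dy": 0, "dz": 0, "wx": 0, "wy": 0, "wz": 0}

```text
time_s: 6.32
eef_pos: [0.6159, -0.2126, 0.1947]
eef_rot: [-0.28, 0.951, 0.081, 0.106]
wrist_force: [0.0, -0.4, -0.9]
opening: 0.202
grasp_force: 58.9
```

```bash
cat >> h.py <<'E'
from scipy.spatial.transform import Rotation as R
AX=np.array([.1531,.5522,-.8195]);HO=np.array([.638,-.1318,.072])
def stat():
    o=ctrl.get_obs();M=R.from_quat(np.r_[o["eef_rot"][1:],o["eef_rot"][0]]).as_matrix()
    n=o["eef_pos"]+.1*M[:,2];r=n-HO;d=r@AX
    print("t",o["time_s"],"tcp",o["eef_pos"],"toolz",M[:,2].round(4),"nose",n.round(4),"depth",d.round(4),"lateral",(r-d*AX).round(4),"F",o["wrist_force"].round(2),"F.ax",(o["wrist_force"]@AX).round(2),"q",o["q"].round(3))
    return o,M,n
E
python3 - <<'E'
from h import *
w=cam("wrist");a=cam("scene");o,M,n=stat()
save("w4.png",np.hstack([cv2.resize(w["frame"][120:260,190:320],None,fx=3,fy=3,interpolation=2),cv2.resize(a["frame"][210:315,240:337],None,fx=4,fy=4,interpolation=2)]))
print("wrist hole,nose",proj(w,[HO,n]),"scene",proj(a,[HO,n]))
np.savez("w4.npz",w=w["frame"],a=a["frame"],T=w["T"])
E
```

```text
t 6.4167 tcp [ 0.61572199 -0.21210318  0.19397847] toolz [ 0.1546  0.5508 -0.8202] nose [ 0.6312 -0.157   0.112 ] depth -0.0477 lateral [0.0005 0.0011 0.0009] F [ 0.15 -1.09 -0.77] F.ax 0.05 q [-0.773  0.509  1.377  0.526  1.577  0.544]
wrist hole,nose [[255.76635007 181.78469267]
 [254.56530642 195.24669078]] scene [[280.16705837 278.97813284]
 [270.97962589 277.25254585]]
```

View pics/w4.png

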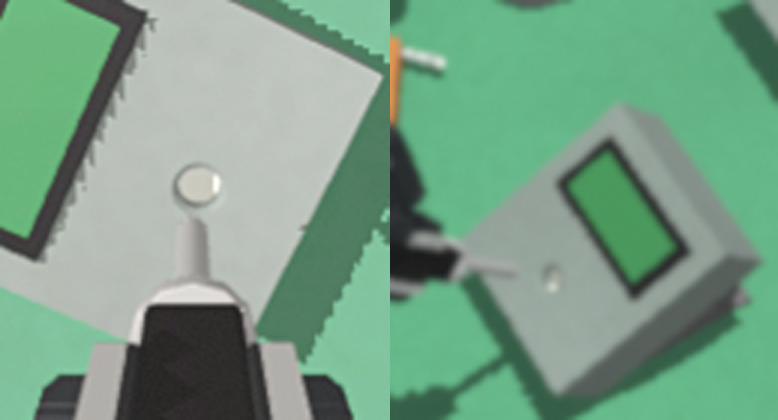

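The crops show the nose at wrist (254,193), just short of the hole at (256,182). Both match the prediction, and a correction of about 1 mm is needed.

Call:
servo_tool:
  steps:
    - {"dx": 0.02, "dy": 0.06, "dz": -0.1, "wx": 0, "wy": 0, "wz": 0}
    - {"dx": 0.04, "dy": 0.13, "dz": -0.2, "wx": 0, "wy": 0, "wz": 0}
    - {"dx": 0.06, "dy": 0.225, "dz": -0.36, "wx": 0, "wy": 0, "wz": 0}
    - {"dx": 0.06, "dy": 0.225, "dz": -0.36, "wx": 0, "wy": 0, "wz": 0}
    - {"dx": 0.06, "dy": 0.225, "dz": -0.36, "wx": 0, "wy": 0, "wz": 0}

```text
time_s: 6.83
eef_pos: [0.6209, -0.1872, 0.1555]
eef_rot: [-0.283, 0.95, 0.081, 0.103]
wrist_force: [0.7, -0.2, -0.6]
opening: 0.2
grasp_force: 58.8
```

Call:
servo_tool:
  steps:
    - {"dx": 0, "dy": 0, "dz": 0, "wx": 0, "wy": 0, "wz": 0}
    - {"dx": 0, "dy": 0, "dz": 0, "wx": 0, "wy": 0, "wz": 0}
    - {"dx": 0, "dy": 0, "dz": 0, "wx": 0, "wy": 0, "wz": 0}
    - {"dx": 0, "dy": 0, "dz": 0, "wx": 0, "wy": 0, "wz": 0}
    - {"dx": 0, "dy": 0, "dz": 0, "wx": 0, "wy": 0, "wz": 0}

```text
time_s: 7.25
eef_pos: [0.6217, -0.1892, 0.1577]
eef_rot: [-0.281, 0.95, 0.081, 0.105]
wrist_force: [0.2, -0.5, -1.3]
opening: 0.2
grasp_force: 58.8
```

```bash
python3 - <<'E'
from h import *
w=cam("wrist");a=cam("scene");o,M,n=stat()
save("w5.png",np.hstack([cv2.resize(w["frame"][150:240,210:300],None,fx=4,fy=4,interpolation=2),cv2.resize(a["frame"][250:310,250:310],None,fx=6,fy=6,interpolation=2)]))
print("wrist hole,nose",proj(w,[HO,n]),"scene",proj(a,[HO,n]))
E
```

```text
t 7.35 tcp [ 0.6216639  -0.18906407  0.15757432] toolz [ 0.1539  0.5514 -0.8199] nose [ 0.637  -0.1339  0.0756] depth -0.0043 lateral [-0.0003  0.0002  0.0001] F [-0.24  0.35 -0.7 ] F.ax 0.72 q [-0.742  0.535  1.419  0.537  1.505  0.535]
wrist hole,nose [[255.03867136 193.30560822]
 [254.66337595 195.08801834]] scene [[280.16705837 278.97813284]
 [279.30879817 278.69043211]]
```

View pics/w5.png

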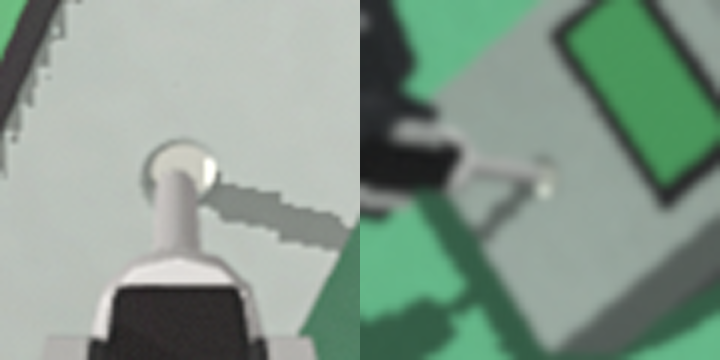

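The last crops show the nose at the hole mouth at wrist (254.5,193), concentric with the ring at (255,193). I go in slowly and feel for the button.

Call:
servo_tool:
  steps:
    - {"dx": 0.005, "dy": 0.013, "dz": -0.02, "wx": 0, "wy": 0, "wz": 0}
    - {"dx": 0.01, "dy": 0.03, "dz": -0.045, "wx": 0, "wy": 0, "wz": 0}
    - {"dx": 0.015, "dy": 0.047, "dz": -0.07, "wx": 0, "wy": 0, "wz": 0}
    - {"dx": 0.021, "dy": 0.064, "dz": -0.098, "wx": 0, "wy": 0, "wz": 0}
    - {"dx": 0.021, "dy": 0.064, "dz": -0.098, "wx": 0, "wy": 0, "wz": 0}

```text
time_s: 7.77
eef_pos: [0.6234, -0.1816, 0.1465]
eef_rot: [-0.282, 0.95, 0.081, 0.104]
wrist_force: [-0.2, 0.7, -0.8]
opening: 0.2
grasp_force: 58.8
```

```bash
python3 -c "from h import *; stat()"
```

```text
t 7.7667 tcp [ 0.6233924  -0.18155938  0.14652917] toolz [ 0.1522  0.5527 -0.8194] nose [ 0.6386 -0.1263  0.0646] depth 0.0092 lateral [-0.0008  0.0004  0.0001] F [-0.18  0.71 -0.8 ] F.ax 1.03 q [-0.732  0.545  1.429  0.541  1.485  0.533]
```

Call:
servo_tool:
  steps:
    - {"dx": 0.002, "dy": 0.006, "dz": -0.008, "wx": 0, "wy": 0, "wz": 0}
    - {"dx": 0.003, "dy": 0.011, "dz": -0.016, "wx": 0, "wy": 0, "wz": 0}
    - {"dx": 0.005, "dy": 0.017, "dz": -0.025, "wx": 0, "wy": 0, "wz": 0}
    - {"dx": 0.006, "dy": 0.022, "dz": -0.033, "wx": 0, "wy": 0, "wz": 0}
    - {"dx": 0.006, "dy": 0.022, "dz": -0.033, "wx": 0, "wy": 0, "wz": 0}

```text
time_s: 8.18
eef_pos: [0.6242, -0.1801, 0.144]
eef_rot: [-0.281, 0.95, 0.081, 0.105]
wrist_force: [0.0, 0.3, -0.5]
opening: 0.204
grasp_force: 58.8
```

```bash
python3 -c "from h import *; stat()"
```

```text
t 8.1833 tcp [ 0.62424177 -0.18010294  0.14403016] toolz [ 0.1533  0.5518 -0.8197] nose [ 0.6396 -0.1249  0.0621] depth 0.0122 lateral [-0.0003  0.0002  0.    ] F [ 0.02  0.26 -0.51] F.ax 0.56 q [-0.729  0.547  1.432  0.542  1.479  0.533]
```

Call:
servo_tool:
  steps:
    - {"dx": 0.002, "dy": 0.006, "dz": -0.008, "wx": 0, "wy": 0, "wz": 0}
    - {"dx": 0.003, "dy": 0.011, "dz": -0.016, "wx": 0, "wy": 0, "wz": 0}
    - {"dx": 0.005, "dy": 0.017, "dz": -0.025, "wx": 0, "wy": 0, "wz": 0}
    - {"dx": 0.006, "dy": 0.022, "dz": -0.033, "wx": 0, "wy": 0, "wz": 0}
    - {"dx": 0.006, "dy": 0.022, "dz": -0.033, "wx": 0, "wy": 0, "wz": 0}

```text
time_s: 8.6
eef_pos: [0.625, -0.1781, 0.141]
eef_rot: [-0.281, 0.95, 0.081, 0.105]
wrist_force: [-0.0, -1.4, 0.9]
opening: 0.199
grasp_force: 59.1
```

```bash
python3 -c "from h import *; stat()"
```

```text
t 8.6 tcp [ 0.62498347 -0.17810161  0.14097525] toolz [ 0.1537  0.5516 -0.8198] nose [ 0.6403 -0.1229  0.059 ] depth 0.0159 lateral [-0.0001  0.0001  0.    ] F [-0.03 -1.41  0.93] F.ax -1.54 q [-0.726  0.549  1.434  0.543  1.472  0.532]
```

Call:
servo_tool:
  steps:
    - {"dx": 0.002, "dy": 0.006, "dz": -0.008, "wx": 0, "wy": 0, "wz": 0}
    - {"dx": 0.003, "dy": 0.011, "dz": -0.016, "wx": 0, "wy": 0, "wz": 0}
    - {"dx": 0.0045, "dy": 0.0165, "dz": -0.025, "wx": 0, "wy": 0, "wz": 0}
    - {"dx": 0.0045, "dy": 0.0165, "dz": -0.025, "wx": 0, "wy": 0, "wz": 0}
    - {"dx": 0.0045, "dy": 0.0165, "dz": -0.025, "wx": 0, "wy": 0, "wz": 0}

```text
time_s: 9.02
eef_pos: [0.6254, -0.1765, 0.1385]
eef_rot: [-0.281, 0.95, 0.081, 0.105]
wrist_force: [-1.2, -2.1, 2.3]
opening: 0.203
grasp_force: 59.3
```

```bash
python3 -c "from h import *; stat()"
```

```text
t 9.0167 tcp [ 0.62543366 -0.17647585  0.13852107] toolz [ 0.1537  0.5516 -0.8198] nose [ 0.6408 -0.1213  0.0565] depth 0.0189 lateral [-0.0001  0.0001  0.    ] F [-1.18 -2.12  2.28] F.ax -3.22 q [-0.724  0.551  1.437  0.544  1.467  0.531]
```

Call:
servo_tool:
  steps:
    - {"dx": 0.001, "dy": 0.003, "dz": -0.004, "wx": 0, "wy": 0, "wz": 0}
    - {"dx": 0.0015, "dy": 0.0055, "dz": -0.008, "wx": 0, "wy": 0, "wz": 0}
    - {"dx": 0.003, "dy": 0.011, "dz": -0.0165, "wx": 0, "wy": 0, "wz": 0}
    - {"dx": 0.003, "dy": 0.011, "dz": -0.0165, "wx": 0, "wy": 0, "wz": 0}
    - {"dx": 0.003, "dy": 0.011, "dz": -0.0165, "wx": 0, "wy": 0, "wz": 0}

```text
time_s: 9.43
eef_pos: [0.6258, -0.1753, 0.1368]
eef_rot: [-0.281, 0.95, 0.081, 0.105]
wrist_force: [0.1, -1.0, 3.3]
opening: 0.207
grasp_force: 59.3
```

```bash
python3 -c "from h import *; stat()"
```

```text
t 9.4333 tcp [ 0.6257587  -0.17534138  0.13684032] toolz [ 0.1537  0.5516 -0.8198] nose [ 0.6411 -0.1202  0.0549] depth 0.0209 lateral [-0.0001  0.0001  0.    ] F [ 0.09 -1.04  3.31] F.ax -3.27 q [-0.722  0.553  1.438  0.545  1.464  0.531]
```

Call:
servo_tool:
  steps:
    - {"dx": 0.001, "dy": 0.003, "dz": -0.004, "wx": 0, "wy": 0, "wz": 0}
    - {"dx": 0.0015, "dy": 0.0055, "dz": -0.008, "wx": 0, "wy": 0, "wz": 0}
    - {"dx": 0.0015, "dy": 0.0055, "dz": -0.008, "wx": 0, "wy": 0, "wz": 0}
    - {"dx": 0.0015, "dy": 0.0055, "dz": -0.008, "wx": 0, "wy": 0, "wz": 0}
    - {"dx": 0.0015, "dy": 0.0055, "dz": -0.008, "wx": 0, "wy": 0, "wz": 0}

```text
time_s: 9.85
eef_pos: [0.6259, -0.1748, 0.136]
eef_rot: [-0.281, 0.95, 0.081, 0.105]
wrist_force: [-0.8, -2.8, 3.0]
opening: 0.199
grasp_force: 59.4
```

```bash
python3 -c "from h import *; stat()"
```

```text
t 9.85 tcp [ 0.6258783  -0.17477462  0.13601298] toolz [ 0.1536  0.5516 -0.8198] nose [ 0.6412 -0.1196  0.054 ] depth 0.022 lateral [-0.0001  0.0001  0.    ] F [-0.83 -2.78  3.03] F.ax -4.15 q [-0.722  0.554  1.439  0.545  1.462  0.531]
```

Call:
servo_tool:
  steps:
    - {"dx": 0.001, "dy": 0.003, "dz": -0.004, "wx": 0, "wy": 0, "wz": 0}
    - {"dx": 0.0015, "dy": 0.0055, "dz": -0.008, "wx": 0, "wy": 0, "wz": 0}
    - {"dx": 0.0015, "dy": 0.0055, "dz": -0.008, "wx": 0, "wy": 0, "wz": 0}
    - {"dx": 0.0015, "dy": 0.0055, "dz": -0.008, "wx": 0, "wy": 0, "wz": 0}
    - {"dx": 0.0015, "dy": 0.0055, "dz": -0.008, "wx": 0, "wy": 0, "wz": 0}

```text
time_s: 10.27
eef_pos: [0.626, -0.1742, 0.1352]
eef_rot: [-0.281, 0.95, 0.081, 0.105]
wrist_force: [-0.3, -3.3, 3.7]
opening: 0.202
grasp_force: 59.4
```

```bash
python3 -c "from h import *; stat()"
```

```text
t 10.2667 tcp [ 0.62601828 -0.17423929  0.13521261] toolz [ 0.1536  0.5516 -0.8198] nose [ 0.6414 -0.1191  0.0532] depth 0.0229 lateral [-0.0001  0.0001  0.    ] F [-0.29 -3.3   3.72] F.ax -4.92 q [-0.721  0.554  1.44   0.546  1.46   0.531]
```

Call:
servo_tool:
  steps:
    - {"dx": 0.001, "dy": 0.003, "dz": -0.004, "wx": 0, "wy": 0, "wz": 0}
    - {"dx": 0.0015, "dy": 0.0055, "dz": -0.008, "wx": 0, "wy": 0, "wz": 0}
    - {"dx": 0.0015, "dy": 0.0055, "dz": -0.008, "wx": 0, "wy": 0, "wz": 0}
    - {"dx": 0.0015, "dy": 0.0055, "dz": -0.008, "wx": 0, "wy": 0, "wz": 0}
    - {"dx": 0.0015, "dy": 0.0055, "dz": -0.008, "wx": 0, "wy": 0, "wz": 0}

```text
time_s: 10.68
eef_pos: [0.6262, -0.1739, 0.1347]
eef_rot: [-0.281, 0.95, 0.081, 0.105]
wrist_force: [-1.5, -2.8, 5.8]
opening: 0.208
grasp_force: 59.9
```

```bash
python3 -c "from h import *; stat()"
```

```text
t 10.6833 tcp [ 0.62618418 -0.17391475  0.13468444] toolz [ 0.1538  0.5514 -0.8199] nose [ 0.6416 -0.1188  0.0527] depth 0.0236 lateral [-0.  0. -0.] F [-1.54 -2.84  5.76] F.ax -6.53 q [-0.72   0.555  1.44   0.546  1.459  0.53 ]
```

Call:
servo_tool:
  steps:
    - {"dx": 0.001, "dy": 0.003, "dz": -0.005, "wx": 0, "wy": 0, "wz": 0}
    - {"dx": 0.001, "dy": 0.003, "dz": -0.005, "wx": 0, "wy": 0, "wz": 0}
    - {"dx": 0.001, "dy": 0.003, "dz": -0.005, "wx": 0, "wy": 0, "wz": 0}
    - {"dx": 0.001, "dy": 0.003, "dz": -0.005, "wx": 0, "wy": 0, "wz": 0}
    - {"dx": 0.001, "dy": 0.003, "dz": -0.005, "wx": 0, "wy": 0, "wz": 0}

```text
time_s: 11.1
eef_pos: [0.6263, -0.1738, 0.1346]
eef_rot: [-0.281, 0.95, 0.081, 0.105]
wrist_force: [-2.5, -4.7, 7.9]
opening: 0.203
grasp_force: 60.3
```

```bash
python3 -c "from h import *; stat()"
```

```text
t 11.1 tcp [ 0.62629995 -0.17384727  0.13459199] toolz [ 0.1539  0.5513 -0.82  ] nose [ 0.6417 -0.1187  0.0526] depth 0.0237 lateral [ 0.0001 -0.      0.    ] F [-2.54 -4.69  7.9 ] F.ax -9.45 q [-0.72   0.555  1.44   0.546  1.459  0.53 ]
```

The button has bottomed: a commanded 0.6 mm moved the nose only 0.1 mm and the force jumped to about 10 N. I hold for about 1.25 s, then withdraw.

Call:
servo_tool:
  steps:
    - {"dx": 0, "dy": 0, "dz": 0, "wx": 0, "wy": 0, "wz": 0}
    - {"dx": 0, "dy": 0, "dz": 0, "wx": 0, "wy": 0, "wz": 0}
    - {"dx": 0, "dy": 0, "dz": 0, "wx": 0, "wy": 0, "wz": 0}
    - {"dx": 0, "dy": 0, "dz": 0, "wx": 0, "wy": 0, "wz": 0}
    - {"dx": 0, "dy": 0, "dz": 0, "wx": 0, "wy": 0, "wz": 0}

```text
time_s: 11.52
eef_pos: [0.6263, -0.1738, 0.1346]
eef_rot: [-0.281, 0.95, 0.081, 0.105]
wrist_force: [-2.4, -5.1, 8.4]
opening: 0.204
grasp_force: 60.3
```

Call:
servo_tool:
  steps:
    - {"dx": 0, "dy": 0, "dz": 0, "wx": 0, "wy": 0, "wz": 0}
    - {"dx": 0, "dy": 0, "dz": 0, "wx": 0, "wy": 0, "wz": 0}
    - {"dx": 0, "dy": 0, "dz": 0, "wx": 0, "wy": 0, "wz": 0}
    - {"dx": 0, "dy": 0, "dz": 0, "wx": 0, "wy": 0, "wz": 0}
    - {"dx": 0, "dy": 0, "dz": 0, "wx": 0, "wy": 0, "wz": 0}

```text
time_s: 11.93
eef_pos: [0.6263, -0.1739, 0.1346]
eef_rot: [-0.281, 0.95, 0.081, 0.105]
wrist_force: [-2.0, -3.8, 7.0]
opening: 0.202
grasp_force: 60.3
```

Call:
servo_tool:
  steps:
    - {"dx": 0, "dy": 0, "dz": 0, "wx": 0, "wy": 0, "wz": 0}
    - {"dx": 0, "dy": 0, "dz": 0, "wx": 0, "wy": 0, "wz": 0}
    - {"dx": 0, "dy": 0, "dz": 0, "wx": 0, "wy": 0, "wz": 0}
    - {"dx": 0, "dy": 0, "dz": 0, "wx": 0, "wy": 0, "wz": 0}
    - {"dx": 0, "dy": 0, "dz": 0, "wx": 0, "wy": 0, "wz": 0}

```text
time_s: 12.35
eef_pos: [0.6263, -0.1738, 0.1346]
eef_rot: [-0.281, 0.95, 0.081, 0.105]
wrist_force: [-2.4, -3.8, 7.6]
opening: 0.201
grasp_force: 60.3
```

Call:
servo_tool:
  steps:
    - {"dx": -0.006, "dy": -0.022, "dz": 0.033, "wx": 0, "wy": 0, "wz": 0}
    - {"dx": -0.012, "dy": -0.044, "dz": 0.066, "wx": 0, "wy": 0, "wz": 0}
    - {"dx": -0.018, "dy": -0.066, "dz": 0.098, "wx": 0, "wy": 0, "wz": 0}
    - {"dx": -0.027, "dy": -0.099, "dz": 0.148, "wx": 0, "wy": 0, "wz": 0}
    - {"dx": -0.036, "dy": -0.132, "dz": 0.197, "wx": 0, "wy": 0, "wz": 0}

```text
time_s: 12.77
eef_pos: [0.6221, -0.186, 0.1532]
eef_rot: [-0.282, 0.95, 0.081, 0.104]
wrist_force: [-0.2, -0.7, -0.2]
opening: 0.201
grasp_force: 59.0
```

```bash
python3 -c "from h import *; stat()"
```

```text
t 12.7667 tcp [ 0.62208752 -0.18604326  0.15319538] toolz [ 0.1519  0.5528 -0.8193] nose [ 0.6373 -0.1308  0.0713] depth 0.0011 lateral [-0.0009  0.0005  0.0001] F [-0.21 -0.72 -0.19] F.ax -0.28 q [-0.738  0.539  1.422  0.538  1.499  0.535]
```

Call:
servo_tool:
  steps:
    - {"dx": -0.03, "dy": -0.11, "dz": 0.16, "wx": 0, "wy": 0, "wz": 0}
    - {"dx": -0.07, "dy": -0.26, "dz": 0.38, "wx": 0, "wy": 0, "wz": 0}
    - {"dx": -0.12, "dy": -0.44, "dz": 0.65, "wx": 0, "wy": 0, "wz": 0}
    - {"dx": -0.18, "dy": -0.66, "dz": 0.98, "wx": 0, "wy": 0, "wz": 0}
    - {"dx": -0.18, "dy": -0.66, "dz": 0.98, "wx": 0, "wy": 0, "wz": 0}

```text
time_s: 13.18
eef_pos: [0.6057, -0.2579, 0.2587]
eef_rot: [-0.277, 0.951, 0.081, 0.108]
wrist_force: [0.9, -0.7, 0.7]
opening: 0.2
grasp_force: 58.9
```

Call:
servo_tool:
  steps:
    - {"dx": -0.1, "dy": -0.01, "dz": 0.2, "wx": -0.019, "wy": 0.005, "wz": 0}
    - {"dx": -0.3, "dy": -0.01, "dz": 0.42, "wx": -0.038, "wy": 0.0105, "wz": 0}
    - {"dx": -0.5, "dy": -0.02, "dz": 0.42, "wx": -0.057, "wy": 0.0155, "wz": 0}
    - {"dx": -0.7, "dy": -0.03, "dz": 0.42, "wx": -0.076, "wy": 0.021, "wz": 0}
    - {"dx": -0.9, "dy": -0.03, "dz": 0.42, "wx": -0.0935, "wy": 0.026, "wz": 0}

```text
time_s: 13.6
eef_pos: [0.5137, -0.2558, 0.2943]
eef_rot: [-0.14, 0.985, 0.084, 0.053]
wrist_force: [-0.1, -1.0, 0.1]
opening: 0.202
grasp_force: 58.9
```

Call:
servo_tool:
  steps:
    - {"dx": -0.2, "dy": -0.01, "dz": 0, "wx": -0.019, "wy": 0.005, "wz": 0}
    - {"dx": -0.4, "dy": -0.01, "dz": 0, "wx": -0.038, "wy": 0.0105, "wz": 0}
    - {"dx": -0.6, "dy": -0.02, "dz": 0, "wx": -0.057, "wy": 0.0155, "wz": 0}
    - {"dx": -0.8, "dy": -0.03, "dz": 0, "wx": -0.076, "wy": 0.021, "wz": 0}
    - {"dx": -0.96, "dy": -0.038, "dz": 0, "wx": -0.0935, "wy": 0.026, "wz": 0}

```text
time_s: 14.02
eef_pos: [0.4173, -0.2591, 0.2938]
eef_rot: [0.001, 0.996, 0.085, -0.001]
wrist_force: [0.5, -0.5, -0.2]
opening: 0.2
grasp_force: 58.8
```

Call:
servo_tool:
  steps:
    - {"dx": 0, "dy": 0, "dz": 0, "wx": 0, "wy": 0, "wz": 0}
    - {"dx": 0, "dy": 0, "dz": 0, "wx": 0, "wy": 0, "wz": 0}
    - {"dx": 0, "dy": 0, "dz": 0, "wx": 0, "wy": 0, "wz": 0}
    - {"dx": 0, "dy": 0, "dz": 0, "wx": 0, "wy": 0, "wz": 0}
    - {"dx": 0, "dy": 0, "dz": 0, "wx": 0, "wy": 0, "wz": 0}

```text
time_s: 14.43
eef_pos: [0.419, -0.2597, 0.2932]
eef_rot: [-0.001, 0.996, 0.085, -0.0]
wrist_force: [-0.6, 0.3, -1.3]
opening: 0.201
grasp_force: 58.9
```

```bash
python3 -c "from h import *; o,M,n=stat(); print(o['eef_rot'])"
```

```text
t 14.4333 tcp [ 0.41902497 -0.25971874  0.29324575] toolz [-1.0e-04  1.1e-03 -1.0e+00] nose [ 0.419  -0.2596  0.1932] depth -0.2035 lateral [-0.1878 -0.0155 -0.0455] F [-0.58  0.26 -1.26] F.ax 1.09 q [-7.970e-01 -5.400e-02  1.730e+00  1.000e-03  1.467e+00  6.040e-01]
[-5.75128396e-04  9.96394089e-01  8.48438984e-02 -2.35106149e-05]
```

Call:
servo_tool:
  steps:
    - {"dx": 0, "dy": 0, "dz": -0.25, "wx": 0, "wy": 0, "wz": 0}
    - {"dx": 0, "dy": 0, "dz": -0.5, "wx": 0, "wy": 0, "wz": 0}
    - {"dx": 0, "dy": 0, "dz": -0.75, "wx": 0, "wy": 0, "wz": 0}
    - {"dx": 0, "dy": 0, "dz": -0.95, "wx": 0, "wy": 0, "wz": 0}
    - {"dx": 0, "dy": 0, "dz": -1.0, "wx": 0, "wy": 0, "wz": 0}

```text
time_s: 14.85
eef_pos: [0.4171, -0.2579, 0.1895]
eef_rot: [-0.003, 0.996, 0.085, -0.002]
wrist_force: [-0.4, 0.0, -1.2]
opening: 0.202
grasp_force: 58.9
```

Call:
servo_tool:
  steps:
    - {"dx": 0, "dy": 0, "dz": -0.03, "wx": 0, "wy": 0, "wz": 0}
    - {"dx": 0, "dy": 0, "dz": -0.06, "wx": 0, "wy": 0, "wz": 0}
    - {"dx": 0, "dy": 0, "dz": -0.1, "wx": 0, "wy": 0, "wz": 0}
    - {"dx": 0, "dy": 0, "dz": -0.14, "wx": 0, "wy": 0, "wz": 0}
    - {"dx": 0, "dy": 0, "dz": -0.18, "wx": 0, "wy": 0, "wz": 0}

```text
time_s: 15.27
eef_pos: [0.4191, -0.2598, 0.1762]
eef_rot: [0.001, 0.996, 0.085, 0.001]
wrist_force: [0.1, -0.2, -0.3]
opening: 0.204
grasp_force: 58.9
```

```bash
python3 -c "from h import *; o,M,n=stat(); print(o['torque'])"
```

```text
t 15.2667 tcp [ 0.41912368 -0.2598049   0.1761883 ] toolz [ 0.0014 -0.0013 -1.    ] nose [ 0.4193 -0.2599  0.0762] depth -0.1077 lateral [-0.2023 -0.0687 -0.0841] F [ 0.1  -0.15 -0.31] F.ax 0.19 q [-0.796  0.054  1.865  0.     1.221  0.604]
[0.01584497 0.0193421  0.02474419]
```

Clean entry. Now the rest of the way down: 62 mm more, slowing at the end.

Call:
servo_tool:
  steps:
    - {"dx": 0, "dy": 0, "dz": -0.12, "wx": 0, "wy": 0, "wz": 0}
    - {"dx": 0, "dy": 0, "dz": -0.26, "wx": 0, "wy": 0, "wz": 0}
    - {"dx": 0, "dy": 0, "dz": -0.4, "wx": 0, "wy": 0, "wz": 0}
    - {"dx": 0, "dy": 0, "dz": -0.52, "wx": 0, "wy": 0, "wz": 0}
    - {"dx": 0, "dy": 0, "dz": -0.57, "wx": 0, "wy": 0, "wz": 0}

```text
time_s: 15.68
eef_pos: [0.418, -0.2587, 0.1172]
eef_rot: [-0.001, 0.996, 0.085, -0.001]
wrist_force: [-0.3, -0.8, -0.1]
opening: 0.201
grasp_force: 58.9
```

Call:
servo_tool:
  steps:
    - {"dx": 0, "dy": 0, "dz": -0.01, "wx": 0, "wy": 0, "wz": 0}
    - {"dx": 0, "dy": 0, "dz": -0.02, "wx": 0, "wy": 0, "wz": 0}
    - {"dx": 0, "dy": 0, "dz": -0.03, "wx": 0, "wy": 0, "wz": 0}
    - {"dx": 0, "dy": 0, "dz": -0.04, "wx": 0, "wy": 0, "wz": 0}
    - {"dx": 0, "dy": 0, "dz": -0.04, "wx": 0, "wy": 0, "wz": 0}

```text
time_s: 16.1
eef_pos: [0.4189, -0.2596, 0.115]
eef_rot: [0.0, 0.996, 0.085, 0.0]
wrist_force: [0.2, -0.8, -0.5]
opening: 0.2
grasp_force: 58.9
```

```bash
python3 -c "from h import *; o,M,n=stat(); print(o['torque'])"
```

```text
t 16.1 tcp [ 0.41889298 -0.25958156  0.11502044] toolz [ 7.e-04 -7.e-04 -1.e+00] nose [ 0.419  -0.2597  0.015 ] depth -0.0574 lateral [-0.2102 -0.0961 -0.1041] F [ 0.18 -0.76 -0.47] F.ax -0.0 q [-0.796  0.14   1.91   0.     1.09   0.604]
[-0.03887784 -0.00168316 -0.03111395]
```

Call:
servo_tool:
  steps:
    - {"dx": 0, "dy": 0, "dz": -0.005, "wx": 0, "wy": 0, "wz": 0}
    - {"dx": 0, "dy": 0, "dz": -0.01, "wx": 0, "wy": 0, "wz": 0}
    - {"dx": 0, "dy": 0, "dz": -0.012, "wx": 0, "wy": 0, "wz": 0}
    - {"dx": 0, "dy": 0, "dz": -0.012, "wx": 0, "wy": 0, "wz": 0}
    - {"dx": 0, "dy": 0, "dz": -0.012, "wx": 0, "wy": 0, "wz": 0}

```text
time_s: 16.52
eef_pos: [0.419, -0.2596, 0.1145]
eef_rot: [0.0, 0.996, 0.085, 0.0]
wrist_force: [-1.4, 2.1, 8.2]
opening: 0.204
grasp_force: 60.0
```

Call:
servo_tool:
  steps:
    - {"dx": 0, "dy": 0, "dz": 0, "wx": 0, "wy": 0, "wz": 0}
    - {"dx": 0, "dy": 0, "dz": 0, "wx": 0, "wy": 0, "wz": 0}
    - {"dx": 0, "dy": 0, "dz": 0, "wx": 0, "wy": 0, "wz": 0}
    - {"dx": 0, "dy": 0, "dz": 0, "wx": 0, "wy": 0, "wz": 0}
    - {"dx": 0, "dy": 0, "dz": 0, "wx": 0, "wy": 0, "wz": 0}
  jaw: 1

```text
time_s: 16.93
eef_pos: [0.4186, -0.2593, 0.1132]
eef_rot: [-0.0, 0.996, 0.085, -0.0]
wrist_force: [-0.0, -0.0, 0.3]
opening: 0.899
grasp_force: 0.0
```

Call:
servo_tool:
  steps:
    - {"dx": 0, "dy": 0, "dz": 0, "wx": 0, "wy": 0, "wz": 0}
    - {"dx": 0, "dy": 0, "dz": 0, "wx": 0, "wy": 0, "wz": 0}
    - {"dx": 0, "dy": 0, "dz": 0, "wx": 0, "wy": 0, "wz": 0}
    - {"dx": 0, "dy": 0, "dz": 0, "wx": 0, "wy": 0, "wz": 0}
    - {"dx": 0, "dy": 0, "dz": 0, "wx": 0, "wy": 0, "wz": 0}

```text
time_s: 17.35
eef_pos: [0.4186, -0.2593, 0.1133]
eef_rot: [-0.0, 0.996, 0.085, 0.0]
wrist_force: [0.6, 0.5, 0.4]
opening: 1.003
grasp_force: 0.0
```

Call:
servo_tool:
  steps:
    - {"dx": 0, "dy": 0, "dz": 0.15, "wx": 0, "wy": 0, "wz": 0}
    - {"dx": 0, "dy": 0, "dz": 0.35, "wx": 0, "wy": 0, "wz": 0}
    - {"dx": 0, "dy": 0, "dz": 0.6, "wx": 0, "wy": 0, "wz": 0}
    - {"dx": 0, "dy": 0, "dz": 0.85, "wx": 0, "wy": 0, "wz": 0}
    - {"dx": 0, "dy": 0, "dz": 1.0, "wx": 0, "wy": 0, "wz": 0}

```text
time_s: 17.77
eef_pos: [0.4193, -0.26, 0.2161]
eef_rot: [0.001, 0.996, 0.085, 0.001]
wrist_force: [0.6, -0.5, -0.4]
opening: 1.003
grasp_force: 0.0
```

Call:
servo_tool:
  steps:
    - {"dx": 0, "dy": 0, "dz": 0.3, "wx": 0, "wy": 0, "wz": 0}
    - {"dx": 0, "dy": 0, "dz": 0.6, "wx": 0, "wy": 0, "wz": 0}
    - {"dx": 0.03, "dy": -0.03, "dz": 0.88, "wx": 0, "wy": 0, "wz": 0.025}
    - {"dx": 0.03, "dy": -0.03, "dz": 0.88, "wx": 0, "wy": 0, "wz": 0.025}
    - {"dx": 0.03, "dy": -0.03, "dz": 0.88, "wx": 0, "wy": 0, "wz": 0.025}

```text
time_s: 18.18
eef_pos: [0.4224, -0.2631, 0.3033]
eef_rot: [0.002, 0.992, 0.124, 0.001]
wrist_force: [0.2, -0.3, -0.7]
opening: 1.001
grasp_force: 0.0
```

```bash
python3 - <<'E'
from h import *
z=np.load("w2.npz");w=cam("wrist");stat()
for n,c in(("before",dict(T=z["T"],K=z["K"],D=z["D"],frame=z["frame"])),("now",w)):
    f=c["frame"];mm,cc,s=blob(f.max(2)<70,(253,181));r=cv2.minAreaRect(np.argwhere(mm)[:,::-1].astype(np.float32))
    print(n,cc,s,r,"expected top centre",proj(c,[.419,-.2593,.169]))
    g=cv2.cvtColor(f,cv2.COLOR_RGB2GRAY);print(g[195:199,245:262:2])
E
```

```text
t 18.2333 tcp [ 0.42163064 -0.26235423  0.30140797] toolz [ 5.e-04 -5.e-04 -1.e+00] nose [ 0.4217 -0.2624  0.2014] depth -0.2113 lateral [-0.184  -0.0139 -0.0437] F [ 0.12 -0.1  -0.19] F.ax 0.12 q [-0.796 -0.052  1.711  0.     1.481  0.527]
before [252.17353952 180.91408935] [243 164  19  34 582] ((252.0, 180.5), (33.0, 18.0), 90.0) expected top centre [[251.93096896 188.24981732]]
[[ 39  37  38  39  40  36  39  30 169]
 [ 32  38  36  37  33  36  39  28 180]
 [ 63  57  48  44  41  39  37  31 216]
 [126 122 111 108 100  93  78  94 248]]
now [248.88927944 180.01405975] [239 163  20  34 569] ((249.25411987304688, 179.70492553710938), (18.016611099243164, 33.226619720458984), 5.194429397583008) expected top centre [[248.58727992 187.10658934]]
[[ 36  38  36  37  35  32 108 255 255]
 [ 58  54  42  41  40  32 156 255 255]
 [123 119 113 105  93  92 230 255 255]
 [166 166 164 162 152 152 252 255 255]]
```

```bash
python3 -c "from h import *; print(workorder.hand_in())"
```

```text
the job is handed in; nothing more can be done
None
```

The counter's button was pressed all the way in, held for about 1.5 s and released; the stylus is back upright and fully down in its stand, the timer was never touched, and the job was handed in at about 18 s.

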